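# Sort relays, terminal blocks and a plug housing into their sample-marked trays

## Task

Sort the five loose parts on the bench into the three shallow trays: each tray has a sample of its kind fixed in the small end pocket, so put the two relays, the two terminal blocks and the plug housing each into the large bay of the tray with the matching sample. Leave every part resting flat on the tray's floor, the same way up as it is now and not on top of another or on a wall. Do not push the flux pot or the roll of masking tape out of place.

Things in the scene. Friction and masses are not known exactly. Their poses are not given: they have to be found in the camera images.
- relay_a: Small plug-in relay, beige block with a dark foot, lying: 52 x 28 mm, 30 mm high (x, y, z). Grasp across y (28 mm). Origin at the centre of its underside, z up. Loose on the bench at the start, any yaw. One of two identical ones, interchangeable.
- relay_b: Small plug-in relay, beige block with a dark foot, lying: 52 x 28 mm, 30 mm high (x, y, z). Grasp across y (28 mm). Origin at the centre of its underside, z up. Loose on the bench at the start, any yaw. One of two identical ones, interchangeable.
- terminal_a: Rail terminal block, thin grey slab standing on its narrow edge: 47 x 12 mm, 39 mm high (x, y, z). Grasp across y (12 mm). Origin at the centre of its underside, z up. Loose on the bench at the start, any yaw. One of two identical ones, interchangeable.
- terminal_b: Rail terminal block, thin grey slab standing on its narrow edge: 47 x 12 mm, 39 mm high (x, y, z). Grasp across y (12 mm). Origin at the centre of its underside, z up. Loose on the bench at the start, any yaw. One of two identical ones, interchangeable.
- housing: Black plug housing, the smallest part: 24 mm along x, 34 mm along y, body 14 mm high with a 3 mm catch on top. Grasp across x (24 mm). Origin at the centre of its underside, z up. Loose on the bench at the start, any yaw.
- relay_tray_bay (a point): Point on a fixed blue tray (100 x 189 mm, 18 mm high, walls 3 mm): centre of its large bay's floor, 3 mm above the bench, tray axes, z up. Bay inside: 94 mm along x, 136 mm along y. Beyond its +y wall is the small pocket with a fixed sample, a beige relay, its top 33 mm above the bench. The trays are alike but for the sample and change places.
- terminal_tray_bay (a point): Point on a fixed blue tray (100 x 189 mm, 18 mm high, walls 3 mm): centre of its large bay's floor, 3 mm above the bench, tray axes, z up. Bay inside: 94 mm along x, 136 mm along y. Beyond its +y wall is the small pocket with a fixed sample, a thin grey terminal block, its top 42 mm above the bench. The trays are alike but for the sample and change places.
- housing_tray_bay (a point): Point on a fixed blue tray (100 x 189 mm, 18 mm high, walls 3 mm): centre of its large bay's floor, 3 mm above the bench, tray axes, z up. Bay inside: 94 mm along x, 136 mm along y. Beyond its +y wall is the small pocket with a fixed sample, a small black plug housing, its top 20 mm above the bench. The trays are alike but for the sample and change places.
- flux_pot: Bystander: white pot with black lid, 60 mm across, 36 mm high, loose. Origin at the centre of its underside.
- masking_tape: Bystander: roll of masking tape lying flat, 100 mm across, 25 mm high, loose. Origin at the centre of its underside.
There are look-alikes about, which are no part of the job. Leave any green or yellow look-alike of the relay_a alone.

How it is judged:
By the outcome, as a careful person would: the job done as asked, in the order asked, and still so for the second after the job is handed in, with the robot touching nothing.
It also fails if it takes over 106 s, if anything falls off the work surface, if the arm or the gripper's body presses on something with over 40 N, if the wrist force passes 120 N, or if a joint passes its speed limit or range.

## Robot

A 6-joint arm with a two-finger parallel gripper is mounted at the origin on a cart in front of the work surface, level with it; the furniture and walls round the work are solid. World frame = base frame: x ahead of the robot, y to its left, z up, the work surface at z = 0. Lengths are in m, angles in rad, forces in N, time in s.
With the tool pointing down it reaches from about 0.275 to 0.825 m from the base axis. Payload 5.2 kg.
Tool frame: the origin (TCP) lies at the very end of the fingers, on their centre line; the grasp point (between the pads) lies 19 mm behind it; z points along the fingers, y is the line along which they close (so a half turn about z gives the same grasp; the last joint's range is limited). The gripper opens to 93 mm and grips with 3 to 60 N. Pads are 15 mm wide; open, the fingers measure 128 mm over their backs; the gripper's body (75 mm by 188 mm) begins 65 mm behind the grasp point.
Start: joints at [1.091, 0.259, 1.535, -0, 1.348, -0.203], TCP at [0.15, 0.529, 0.219] pointing down, gripper open.
Joint ranges: [-3.14, 3.14], [-0.91, 2.08], [0.19, 2.58], [-1.22, 4.36], [0.22, 2.71], [-3.12, 3.12]. Speed limits (rad/s): [2.57, 2.57, 3.14, 3.14, 3.14, 3.14].

## Interface

Orientations are given as [roll, pitch, yaw] about the fixed x, y, z axes, in that order (R = Rz(yaw) Ry(pitch) Rx(roll)).
In Python, from station import ctrl gives the robot as it stands.
- The arm moves only by the shell command python3 -m pendant 'ROWS'. ROWS is JSON, a list of rows, each a list of 3 entries, a list of its own where there are three numbers: the shift along the tool's x, y, z in cm, then the turn, a rotation vector about the tool's x, y, z in rad, then the opening, from -1 (shut) to 1 (fully open). In form: [[[x, y, z], [wx, wy, wz], fingers], ...]. A call has 1 to 8 rows; each row shifts and turns the commanded pose from where the row before left it, along the tool's axes as they then stand; what a row does not reach is not made up. A row lasts 1/10 s, in which the tool goes at most 50 mm and 8.59 degrees, less where a joint would pass 70% of its speed; a pose out of reach is approached as far as the arm can. A call with a gripper value outside its range is refused whole. The fingers move at their own pace and stop on an object; the grip force is fixed at half the most. Time passes only in rows, so rows that do not move let the fingers close. It gives the time, the measured TCP pose, the force, the opening and the grip force at its end, in the units of the state.
- ctrl.get_obs(): the state, without advancing time (a new reading comes with each control period).
- ctrl.camera(name): name is "scene" or "top" or "wrist"; returns a dict with "img" (384x512x3 uint8, red, green, blue), "fx", "fy", "cx", "cy" (pixels), "dist_coeffs" ([k1, k2, p1, p2, k3] as OpenCV has them; the pictures are not rectified), "rvec" (rotation vector, rad) and "tvec" (3), from world to camera coordinates, as OpenCV has them. Camera axes: x right, y down, z forward; pixel columns grow to the right and rows downward; lengths in m; the calibration is good to about 2 mm. A picture is of the moment at which its call begins. There is no depth.
- ctrl.job_done(): hands the job in; it is judged then, once.
The state is a dict: "time_s": time; "qpos": joint angles; "joint_vel": joint speeds; "joint_efforts": joint torques, N m; "tcp_pos": TCP position; "ee_rot": TCP orientation; "wrist_force": force on the tool from outside, world axes, zero at the start; "torque": the same for the moment, N m; "opening": finger opening in m; "finger_force": force on a finger pad.
Only numpy, scipy, OpenCV 4.12 (cv2) and the standard library are available. Lean on these libraries where they do the work, as an engineer would, in place of code of your own. Each camera call takes 0.05 s, during which the arm holds its last target. There are 200 camera calls.

## Working session

There is one attempt and no reset: what is moved stays moved. The work goes in short steps, Python scripts to look and compute and a shell command to move; the robot and the scene stay as the last step left them, time stands still between calls to the robot, and variables do not carry over. Pictures are saved under pics/ and viewed, at most 14 in all, crops included, and the job is handed in when it is done.

```bash
mkdir -p pics; ls; python3 - <<'E'
from station import ctrl
import cv2
for n in ["top","scene"]:
    c=ctrl.camera(n); cv2.imwrite(f"pics/{n}0.png",cv2.resize(c["img"][:,:,::-1],(800,600),interpolation=cv2.INTER_CUBIC))
    print(n,c["fx"],c["fy"],c["cx"],c["cy"],c["dist_coeffs"],c["rvec"],c["tvec"])
o=ctrl.get_obs(); print(o)
E
```

```text
pics
top 369.70727633548233 369.70727633548233 249.84689501160787 193.9018485540461 [-0.06524145  0.          0.          0.          0.        ] [ 2.04087612 -2.18843937  0.23690717] [-0.05181078  0.52246911  0.92839417]
scene 356.0775028052756 356.0775028052756 258.87769416797386 185.20358510941807 [-0.09169786  0.          0.          0.          0.        ] [ 1.91951792 -1.07012434  0.6103165 ] [-0.32992065  0.26023071  0.72235449]
{'time_s': 0.1, 'qpos': array([ 1.09117186e+00,  2.59245536e-01,  1.53594490e+00,  1.36517335e-05,
        1.34800210e+00, -2.02786507e-01]), 'joint_vel': array([-0.00146395, -0.00114473, -0.00167522, -0.00024975,  0.00105197,
        0.00024451]), 'joint_efforts': array([ 1.98958922e-03, -4.38208187e+01, -2.84641689e+01,  7.19507737e-02,
        3.62426438e-02, -2.96450617e-05]), 'tcp_pos': array([0.15006342, 0.5286347 , 0.21792561]), 'ee_rot': array([-3.14002823e+00, -3.35252440e-04,  2.86475141e+00]), 'wrist_force': array([-0.15820414, -0.21707959,  0.27037296]), 'torque': array([ 0.01219702, -0.03296957, -0.04701838]), 'finger_force': 0.0, 'opening': 0.09278391857897367}
```

View pics/top0.png

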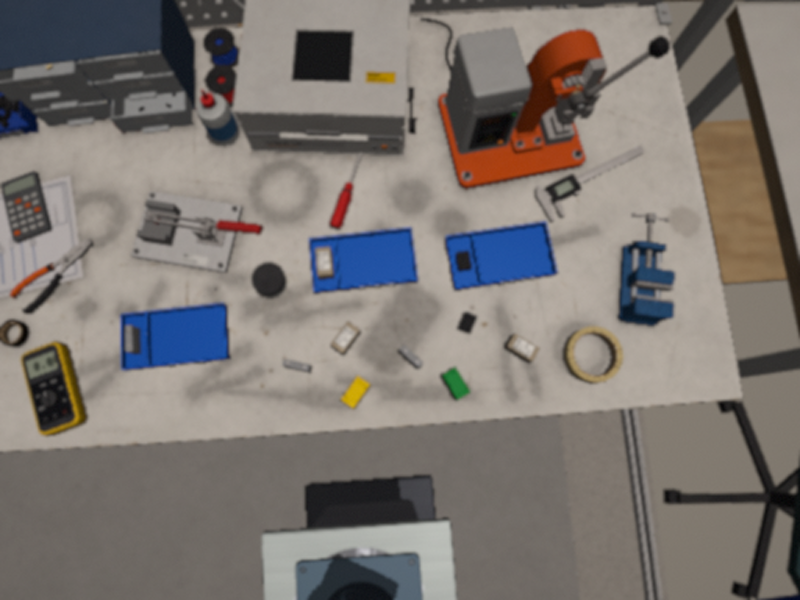

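View pics/scene0.png

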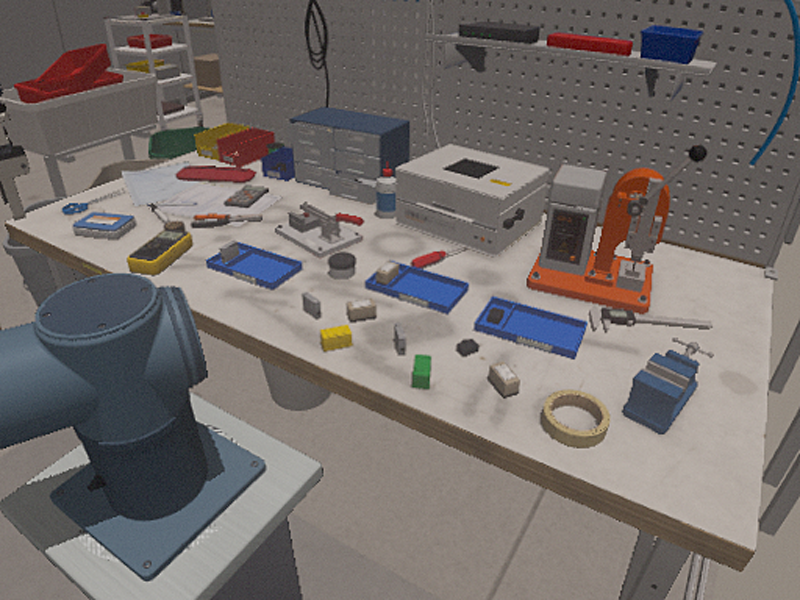

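The top view shows three trays: terminal (left, ~175,337), relay (middle, ~363,260) and housing (right, ~500,256). The loose parts are relays at ~(346,338) and (521,347), terminals at (297,365) and (410,355), and the housing at (467,322). Flux pot is at (268,280), tape at (594,355). Next I'll enlarge it for measuring.

```bash
cat > h.py <<'E'
from station import ctrl
import cv2, numpy as np
def proj(c,P):
    K=np.array([[c["fx"],0,c["cx"]],[0,c["fy"],c["cy"]],[0,0,1]])
    return cv2.projectPoints(np.float64(P).reshape(-1,3),np.float64(c["rvec"]),np.float64(c["tvec"]),K,np.float64(c["dist_coeffs"]))[0][:,0]
def world(c,uv,z):
    K=np.array([[c["fx"],0,c["cx"]],[0,c["fy"],c["cy"]],[0,0,1]])
    n=cv2.undistortPoints(np.float64(uv).reshape(-1,1,2),K,np.float64(c["dist_coeffs"]))[:,0]
    R=cv2.Rodrigues(np.float64(c["rvec"]))[0]; C=-R.T@np.float64(c["tvec"]).ravel()
    d=np.c_[n,np.ones(len(n))]@R
    return C+d*((z-C[2])/d[:,2])[:,None]
def crop(img,x,y,w,h,s,name):
    cv2.imwrite(name,cv2.resize(img[y:y+h,x:x+w,::-1],None,fx=s,fy=s,interpolation=cv2.INTER_CUBIC))
E
python3 - <<'E'
from h import *
c=ctrl.camera("top"); np.save("pics/top.npy",c["img"])
print(proj(c,[[0,0,0],[.15,.529,.219],[.5,0,0]])*800/512)
# 512-scale coords of parts
p=np.array([[175,337],[363,260],[500,256],[346,338],[521,347],[297,365],[410,355],[467,322],[268,280],[594,355]])*.64
print(world(c,p,0.0).round(3))
crop(c["img"],70,135,200,150,4,"pics/cropL.png")
crop(c["img"],185,135,200,150,4,"pics/cropR.png")
E
```

```text
[[358.82060445 621.28038454]
 [-45.5493003  573.95935224]
 [341.77939677 322.37957023]]
[[ 0.494  0.3    0.   ]
 [ 0.613 -0.045  0.   ]
 [ 0.604 -0.297  0.   ]
 [ 0.471 -0.006  0.   ]
 [ 0.433 -0.316  0.   ]
 [ 0.429  0.083  0.   ]
 [ 0.433 -0.117  0.   ]
 [ 0.485 -0.224  0.   ]
 [ 0.587  0.13   0.   ]
 [ 0.409 -0.445  0.   ]]
```

View pics/cropL.png

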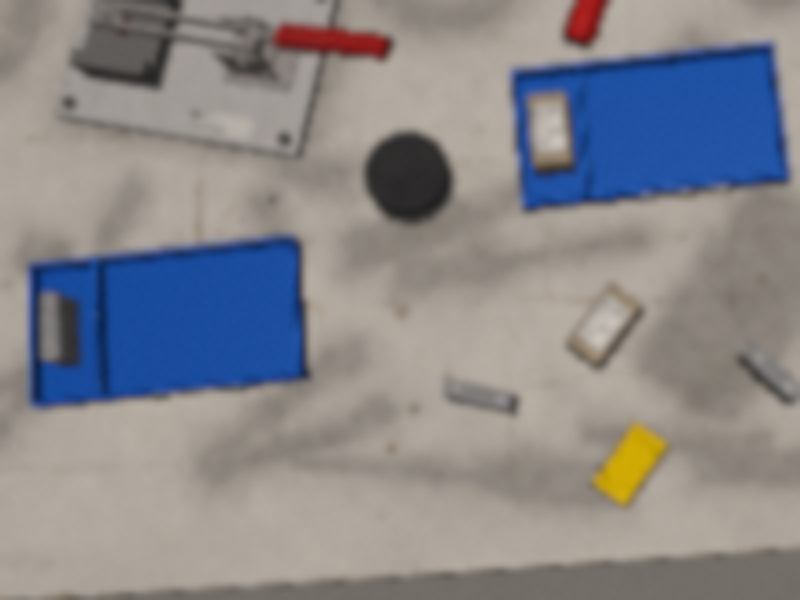

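View pics/cropR.png

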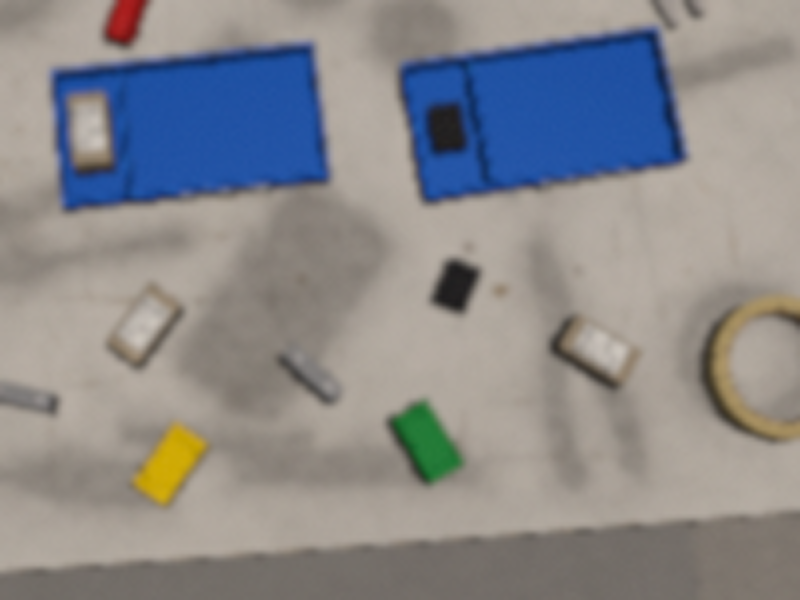

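Middle crop readings: silhouette corners of relay 1 about (150,283)-(183,305)-(140,367)-(107,343) in cropR, relay 2 centre (596,350), terminals at cropR (310,371) and cropL (481,396), housing at cropR (456,285). I also have the tray outline corners. Next: world poses.

```bash
cat > plan.py <<'E'
import sys
from h import *
from math import pi,cos,sin,ceil
def plan(x,y,z,yaw):
    "turn first, then shift: prints shift (cm, tool axes after the turn) and turn"
    o=ctrl.get_obs(); p=o["tcp_pos"]; a=o["ee_rot"][2]
    t=-((yaw-a+pi)%(2*pi)-pi)
    d=np.array([x,y,z])-p
    s=[d[0]*cos(yaw)+d[1]*sin(yaw), d[0]*sin(yaw)-d[1]*cos(yaw), -d[2]]
    print("turn wz %.3f (rows>=%d)"%(t,ceil(abs(t)/.149)),"shift cm",np.round(np.array(s)*100,2),"norm %.1f"%(np.linalg.norm(s)*100),"t %.1f f %s op %.3f"%(o["time_s"],np.round(o["wrist_force"],1),o["opening"]))
if __name__=="__main__": plan(*map(float,sys.argv[1:5]))
E
python3 - <<'E'
from h import *
from math import pi
c=ctrl.camera("top"); L=(70,135); Rr=(185,135)
f=lambda o,p:np.array(o)+(np.float64(p)+.5)/4-.5
parts={"relay1":(Rr,(145,325),(166,294),(124,355),.015),"relay2":(Rr,(596,350),(563,330),(628,369),.015),
"termR":(Rr,(310,371),(285,346),(336,397),.02),"termL":(L,(481,396),(447,388),(516,404),.02),"housing":(Rr,(456,285),(466,264),(446,306),.008)}
for n,(o,*p,z) in parts.items():
    w=world(c,f(o,p),z); d=w[2]-w[1]; print(n,w[0,:2].round(4),"yaw %.3f len %.3f"%(np.arctan2(d[1],d[0])%pi,np.linalg.norm(d)))
trays={"relayT":(Rr,[(53,72),(313,43),(328,181),(65,210)]),"houseT":(Rr,[(401,66),(657,30),(685,160),(425,202)]),"termT":(L,[(30,265),(298,238),(306,378),(33,405)])}
for n,(o,p) in trays.items():
    w=world(c,f(o,p),.012)[:,:2]; m=w.mean(0); y=(w[0]+w[3]-w[1]-w[2])/2; l=np.linalg.norm(y); y/=l; x=np.array([y[1],-y[0]])
    b=m-.0235*y
    print(n,"centre",m.round(4),"len %.3f wid %.3f"%(l,np.linalg.norm(w[0]-w[3])),"bay",b.round(4),"yaw of y axis %.3f"%np.arctan2(y[1],y[0]),"slots",(b+.033*y).round(4),(b-.033*y).round(4))
E
python3 plan.py .471 -.006 .1 1.0
```

```text
relay1 [ 0.4703 -0.0054] yaw 2.484 len 0.051
relay2 [ 0.4314 -0.3125] yaw 0.947 len 0.051
termR [ 0.4303 -0.1155] yaw 0.710 len 0.049
termL [0.4269 0.0805] yaw 1.277 len 0.048
housing [ 0.4844 -0.2219] yaw 2.610 len 0.033
relayT centre [ 0.6107 -0.0446] len 0.186 wid 0.102 bay [ 0.6117 -0.0681] yaw of y axis 1.617 slots [ 0.6102 -0.0351] [ 0.6133 -0.101 ]
houseT centre [ 0.6025 -0.2952] len 0.188 wid 0.101 bay [ 0.6046 -0.3186] yaw of y axis 1.658 slots [ 0.6017 -0.2857] [ 0.6074 -0.3514]
termT centre [0.4942 0.2983] len 0.190 wid 0.099 bay [0.495  0.2749] yaw of y axis 1.604 slots [0.4939 0.3078] [0.4961 0.2419]
turn wz 1.865 (rows>=13) shift cm [-27.66  55.89  11.81] norm 63.5 t 0.2 f [ 0.  -0.1 -0.1] op 0.093
```

```bash
python3 plan.py .427 .0805 .1 1.277; python3 -m pendant '[[[0,0,0],[0,0,0.145],0.2],[[0,0,0],[0,0,0.145],0.2],[[0,0,0],[0,0,0.145],0.2],[[0,0,0],[0,0,0.145],0.2],[[0,0,0],[0,0,0.145],0.2],[[0,0,0],[0,0,0.145],0.2],[[0,0,0],[0,0,0.145],0.2],[[0,0,0],[0,0,0.145],0.2]]'; python3 -m pendant '[[[0,0,0],[0,0,0.145],0.2],[[0,0,0],[0,0,0.145],0.2],[[0,0,0],[0,0,0.138],0.2]]'; python3 plan.py .427 .0805 .1 1.277
```

```text
turn wz 1.588 (rows>=11) shift cm [-34.89  39.48  11.81] norm 54.0 t 0.2 f [ 0.  -0.1 -0.1] op 0.093
time_s: 1.0
tcp_pos: [0.1502, 0.5289, 0.2184]
ee_rot: [-3.141, 0.0, 1.699]
wrist_force: [-0.6, 0.0, -0.6]
opening: 0.0562
finger_force: 0.0
time_s: 1.3
tcp_pos: [0.1502, 0.5289, 0.2184]
ee_rot: [-3.142, 0.001, 1.271]
wrist_force: [0.3, 0.0, -0.4]
opening: 0.056
finger_force: 0.0
turn wz -0.006 (rows>=1) shift cm [-34.9   39.48  11.84] norm 54.0 t 1.3 f [ 0.3  0.  -0.4] op 0.056
```

```bash
python3 -m pendant '[[[-2.5,2.82,0.8],[0,0,0],0.2],[[-2.5,2.82,0.8],[0,0,0],0.2],[[-2.5,2.82,0.8],[0,0,0],0.2],[[-2.5,2.82,0.8],[0,0,0],0.2],[[-2.5,2.82,0.8],[0,0,0],0.2],[[-2.5,2.82,0.8],[0,0,0],0.2],[[-2.5,2.82,0.8],[0,0,0],0.2],[[-2.5,2.82,0.8],[0,0,0],0.2]]' >/dev/null; python3 -m pendant '[[[-2.5,2.82,0.8],[0,0,0],0.2],[[-2.5,2.82,0.8],[0,0,0],0.2],[[-2.5,2.82,0.8],[0,0,0],0.2],[[-2.5,2.82,0.8],[0,0,0],0.2],[[-2.5,2.82,0.8],[0,0,0],0.2],[[-2.4,2.82,0.8],[0,0,0],0.2],[[0,0,0],[0,0,0],0.2]]'; python3 plan.py .427 .0805 .008 1.277
python3 - <<'E'
from h import *
c=ctrl.camera("wrist"); cv2.imwrite("pics/w1.png",c["img"][:,:,::-1])
print(proj(c,[[.427,.0805,0],[.427,.0805,.039]]))
E
```

```text
time_s: 2.8
tcp_pos: [0.4292, 0.0774, 0.106]
ee_rot: [3.141, 0.001, 1.273]
wrist_force: [-0.5, 0.3, 0.1]
opening: 0.0554
finger_force: 0.0
turn wz -0.004 (rows>=1) shift cm [ 0.24 -0.3   9.8 ] norm 9.8 t 2.8 f [-0.5  0.3  0.1] op 0.055
[[254.9296031  188.24306437]
 [254.35698853 199.39430307]]
```

View pics/w1.png

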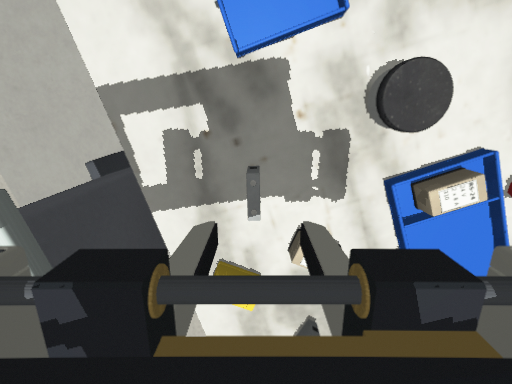

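The wrist view shows the terminal upright at (253,193), where it was projected (254,193) and aligned with the fingers. Descending and grasping.

```bash
python3 -m pendant '[[[0.24,-0.3,2.0],[0,0,0],0.2],[[0,0,3],[0,0,0],0.2],[[0,0,2.5],[0,0,0],0.2],[[0,0,1.5],[0,0,0],0.2],[[0,0,0.8],[0,0,0],0.2],[[0,0,0],[0,0,0],0.2]]' ; python3 -m pendant '[[[0,0,0],[0,0,0],-1],[[0,0,0],[0,0,0],-1],[[0,0,0],[0,0,0],-1],[[0,0,0],[0,0,0],-1],[[0,0,0],[0,0,0],-1],[[0,0,0],[0,0,0],-1]]'; python3 -m pendant '[[[0,0,-1],[0,0,0],-1],[[0,0,-3],[0,0,0],-1],[[0,0,-3],[0,0,0],-1],[[0,0,-1],[0,0,0],-1],[[0,0,0],[0,0,0],-1]]'; python3 plan.py .494 .308 .1 1.604
```

```text
time_s: 3.45
tcp_pos: [0.4237, 0.0846, 0.0081]
ee_rot: [-3.139, 0.0, 1.278]
wrist_force: [0.2, 0.3, 0.4]
opening: 0.0559
finger_force: 0.0
time_s: 4.05
tcp_pos: [0.4249, 0.0838, 0.0088]
ee_rot: [3.141, -0.0, 1.277]
wrist_force: [0.8, -0.9, -0.1]
opening: 0.0119
finger_force: 0.0
time_s: 4.55
tcp_pos: [0.4262, 0.0837, 0.0903]
ee_rot: [3.138, -0.001, 1.277]
wrist_force: [-0.2, -0.6, -0.9]
opening: 0.012
finger_force: 30.0
turn wz -0.327 (rows>=3) shift cm [22.19  7.52 -0.97] norm 23.4 t 4.5 f [-0.2 -0.6 -0.9] op 0.012
```

```bash
python3 -m pendant '[[[0,0,0],[0,0,-0.109],-1],[[0,0,0],[0,0,-0.109],-1],[[0,0,0],[0,0,-0.109],-1],[[0,0,0],[0,0,0],-1]]'; python3 plan.py .494 .308 .1 1.604; python3 -m pendant '[[[2.77,0.94,-0.1],[0,0,0],-1],[[2.77,0.94,-0.1],[0,0,0],-1],[[2.77,0.94,-0.1],[0,0,0],-1],[[2.77,0.94,-0.1],[0,0,0],-1],[[2.77,0.94,-0.1],[0,0,0],-1],[[2.77,0.94,-0.1],[0,0,0],-1],[[2.77,0.94,-0.1],[0,0,0],-1],[[2.77,0.94,-0.1],[0,0,0],-1]]';  python3 -m pendant '[[[0,0,0],[0,0,0],-1],[[0,0,0],[0,0,0],-1]]'; python3 plan.py .494 .308 .0125 1.604
```

```text
time_s: 4.95
tcp_pos: [0.4237, 0.0838, 0.0873]
ee_rot: [-3.139, -0.0, 1.605]
wrist_force: [-0.3, 0.0, -0.1]
opening: 0.0119
finger_force: 30.0
turn wz 0.001 (rows>=1) shift cm [22.17  7.77 -1.27] norm 23.5 t 5.0 f [-0.3  0.  -0.1] op 0.012
time_s: 5.75
tcp_pos: [0.4923, 0.3087, 0.0953]
ee_rot: [-3.14, 0.001, 1.601]
wrist_force: [1.0, 0.5, 0.4]
opening: 0.0113
finger_force: 30.0
time_s: 5.95
tcp_pos: [0.4918, 0.3078, 0.0953]
ee_rot: [-3.139, 0.001, 1.603]
wrist_force: [-0.3, -0.3, 0.0]
opening: 0.0119
finger_force: 30.0
turn wz -0.001 (rows>=1) shift cm [0.02 0.22 8.28] norm 8.3 t 6.0 f [-0.3 -0.3  0. ] op 0.012
```

```bash
python3 -m pendant '[[[0,0.2,2.5],[0,0,0],-1],[[0,0,2.5],[0,0,0],-1],[[0,0,1.8],[0,0,0],-1],[[0,0,0.8],[0,0,0],-1],[[0,0,0.4],[0,0,0],-1],[[0,0,0.2],[0,0,0],-1],[[0,0,0],[0,0,0],-1],[[0,0,0],[0,0,0],-1]]'
```

```text
time_s: 6.75
tcp_pos: [0.4953, 0.308, 0.0155]
ee_rot: [3.14, -0.0, 1.604]
wrist_force: [-0.5, 0.1, -0.8]
opening: 0.0124
finger_force: 30.0
```

```bash
python3 plan.py .494 .308 .0125 1.604
```

```text
turn wz -0.000 (rows>=1) shift cm [ 0.01 -0.13  0.3 ] norm 0.3 t 6.8 f [-0.5  0.1 -0.8] op 0.012
```

```bash
python3 -m pendant '[[[0,0,0.1],[0,0,0],-1],[[0,0,0.1],[0,0,0],-1],[[0,0,0],[0,0,0],-1],[[0,0,0],[0,0,0],-1]]'; python3 -m pendant '[[[0,0,0.1],[0,0,0],-1],[[0,0,0],[0,0,0],-1],[[0,0,0],[0,0,0],-1]]'
```

```text
time_s: 7.15
tcp_pos: [0.4947, 0.3079, 0.0127]
ee_rot: [3.142, 0.0, 1.604]
wrist_force: [-1.2, -0.7, -0.2]
opening: 0.0122
finger_force: 30.0
time_s: 7.45
tcp_pos: [0.4948, 0.3079, 0.0118]
ee_rot: [3.141, -0.0, 1.604]
wrist_force: [-0.2, 1.0, 1.9]
opening: 0.012
finger_force: 30.0
```

```bash
python3 -m pendant '[[[0,0,0],[0,0,0],-0.4],[[0,0,0],[0,0,0],-0.4],[[0,0,0],[0,0,0],-0.4],[[0,0,-1.5],[0,0,0],-0.4],[[0,0,-3],[0,0,0],-0.4],[[0,0,-3],[0,0,0],-0.4],[[0,0,-1.5],[0,0,0],0.2],[[0,0,0],[0,0,0],0.2]]'; python3 -m pendant '[[[0,0,0],[0,0,0.149],0.2],[[0,0,0],[0,0,0.149],0.2],[[0,0,0],[0,0,0.149],0.2],[[0,0,0],[0,0,0.149],0.2],[[0,0,0],[0,0,0.149],0.2],[[0,0,0],[0,0,0.149],0.2],[[0,0,0],[0,0,0],0.2]]'; python3 plan.py .4303 -.1155 .1 .71
```

```text
time_s: 8.25
tcp_pos: [0.4964, 0.3085, 0.1042]
ee_rot: [3.137, -0.002, 1.604]
wrist_force: [0.2, 0.4, -0.8]
opening: 0.0397
finger_force: 0.0
time_s: 8.95
tcp_pos: [0.4939, 0.3075, 0.1001]
ee_rot: [-3.141, 0.002, 0.708]
wrist_force: [-0.8, 0.9, -0.0]
opening: 0.0556
finger_force: 0.0
turn wz -0.002 (rows>=1) shift cm [-3.239e+01  2.793e+01  1.000e-02] norm 42.8 t 8.9 f [-0.8  0.9 -0. ] op 0.056
```

```bash
python3 -m pendant '[[[-2.7,2.33,0],[0,0,0],0.2],[[-2.7,2.33,0],[0,0,0],0.2],[[-2.7,2.33,0],[0,0,0],0.2],[[-2.7,2.33,0],[0,0,0],0.2],[[-2.7,2.33,0],[0,0,0],0.2],[[-2.7,2.33,0],[0,0,0],0.2]]' >/dev/null; python3 -m pendant '[[[-2.7,2.33,0],[0,0,0],0.2],[[-2.7,2.33,0],[0,0,0],0.2],[[-2.7,2.33,0],[0,0,0],0.2],[[-2.7,2.33,0],[0,0,0],0.2],[[-2.7,2.33,0],[0,0,0],0.2],[[-2.7,2.33,0],[0,0,0],0.2],[[0,0,0],[0,0,0],0.2],[[0,0,0],[0,0,0],0.2]]'; python3 plan.py .4303 -.1155 .008 .71
```

```text
time_s: 10.35
tcp_pos: [0.4306, -0.1156, 0.1011]
ee_rot: [-3.14, 0.0, 0.71]
wrist_force: [0.6, 0.9, 0.3]
opening: 0.0562
finger_force: 0.0
turn wz 0.000 (rows>=1) shift cm [-0.02 -0.03  9.31] norm 9.3 t 10.3 f [0.6 0.9 0.3] op 0.056
```

```bash
python3 -m pendant '[[[0,0,2.5],[0,0,0],0.2],[[0,0,3],[0,0,0],0.2],[[0,0,2.2],[0,0,0],0.2],[[0,0,1],[0,0,0],0.2],[[0,0,0.5],[0,0,0],0.2],[[0,0,0],[0,0,0],0.2],[[0,0,0],[0,0,0],0.2]]' ; python3 -m pendant '[[[0,0,0],[0,0,0],-1],[[0,0,0],[0,0,0],-1],[[0,0,0],[0,0,0],-1],[[0,0,0],[0,0,0],-1],[[0,0,0],[0,0,0],-1],[[0,0,0],[0,0,0],-1]]'; python3 -m pendant '[[[0,0,-1],[0,0,0],-1],[[0,0,-3],[0,0,0],-1],[[0,0,-3],[0,0,0],-1],[[0,0,-2],[0,0,0],-1],[[0,0,0],[0,0,0],-1]]';  python3 -m pendant '[[[0,0,0],[0,0,-0.149],-1],[[0,0,0],[0,0,-0.149],-1],[[0,0,0],[0,0,-0.149],-1],[[0,0,0],[0,0,-0.149],-1],[[0,0,0],[0,0,-0.149],-1],[[0,0,0],[0,0,-0.149],-1],[[0,0,0],[0,0,0],-1],[[0,0,0],[0,0,0],-1]]'; python3 plan.py .496 .242 .1 1.604
```

```text
time_s: 11.05
tcp_pos: [0.4319, -0.1154, 0.0104]
ee_rot: [3.14, -0.001, 0.711]
wrist_force: [0.3, -0.6, -0.8]
opening: 0.056
finger_force: 0.0
time_s: 11.65
tcp_pos: [0.4311, -0.1154, 0.0097]
ee_rot: [-3.142, -0.0, 0.71]
wrist_force: [0.3, 0.2, 0.0]
opening: 0.0127
finger_force: 0.1
time_s: 12.15
tcp_pos: [0.4332, -0.1165, 0.1028]
ee_rot: [3.135, -0.002, 0.71]
wrist_force: [0.7, -1.1, -1.1]
opening: 0.0123
finger_force: 30.0
time_s: 12.95
tcp_pos: [0.4307, -0.1152, 0.0991]
ee_rot: [-3.141, -0.001, 1.6]
wrist_force: [-0.2, 0.2, -0.1]
opening: 0.0118
finger_force: 30.0
turn wz -0.004 (rows>=1) shift cm [35.48  7.71 -0.09] norm 36.3 t 12.9 f [-0.2  0.2 -0.1] op 0.012
```

```bash
python3 -m pendant '[[[2.96,0.64,0],[0,0,0],-1],[[2.96,0.64,0],[0,0,0],-1],[[2.96,0.64,0],[0,0,0],-1],[[2.96,0.64,0],[0,0,0],-1],[[2.96,0.64,0],[0,0,0],-1],[[2.96,0.64,0],[0,0,0],-1]]' >/dev/null; python3 -m pendant '[[[2.96,0.64,0],[0,0,0],-1],[[2.96,0.64,0],[0,0,0],-1],[[2.96,0.64,0],[0,0,0],-1],[[2.96,0.64,0],[0,0,0],-1],[[2.96,0.64,0],[0,0,0],-1],[[2.96,0.64,0],[0,0,0],-1],[[0,0,0],[0,0,0],-1],[[0,0,0],[0,0,0],-1]]'; python3 plan.py .496 .242 .0127 1.604
```

```text
time_s: 14.35
tcp_pos: [0.4957, 0.2424, 0.0991]
ee_rot: [-3.141, 0.001, 1.603]
wrist_force: [0.9, -0.4, -0.2]
opening: 0.012
finger_force: 30.0
turn wz -0.001 (rows>=1) shift cm [-0.04  0.03  8.64] norm 8.6 t 14.3 f [ 0.9 -0.4 -0.2] op 0.012
```

```bash
python3 -m pendant '[[[0,0,2.5],[0,0,0],-1],[[0,0,2.5],[0,0,0],-1],[[0,0,1.8],[0,0,0],-1],[[0,0,0.9],[0,0,0],-1],[[0,0,0.5],[0,0,0],-1],[[0,0,0.2],[0,0,0],-1],[[0,0,0],[0,0,0],-1],[[0,0,0],[0,0,0],-1]]'; python3 -m pendant '[[[0,0,0.1],[0,0,0],-1],[[0,0,0],[0,0,0],-1],[[0,0,0],[0,0,0],-1],[[0,0,0],[0,0,0],-1]]'
```

```text
time_s: 15.15
tcp_pos: [0.4968, 0.2423, 0.0165]
ee_rot: [3.14, -0.0, 1.604]
wrist_force: [0.2, -0.8, -0.6]
opening: 0.0121
finger_force: 30.0
time_s: 15.55
tcp_pos: [0.4962, 0.2422, 0.0148]
ee_rot: [3.141, -0.0, 1.604]
wrist_force: [-0.2, -0.2, -0.5]
opening: 0.0116
finger_force: 30.0
```

```bash
python3 -m pendant '[[[0,0,0.1],[0,0,0],-1],[[0,0,0.1],[0,0,0],-1],[[0,0,0],[0,0,0],-1],[[0,0,0],[0,0,0],-1],[[0,0,0],[0,0,0],-1]]'; python3 -m pendant '[[[0,0,0],[0,0,0],-0.4],[[0,0,0],[0,0,0],-0.4],[[0,0,0],[0,0,0],-0.4],[[0,0,-1.5],[0,0,0],-0.4],[[0,0,-3],[0,0,0],-0.4],[[0,0,-3],[0,0,0],-0.4],[[0,0,-1.5],[0,0,0],0.4],[[0,0,0],[0,0,0],0.4]]'; python3 -m pendant '[[[0,0,0],[0,0,-0.147],0.4],[[0,0,0],[0,0,-0.147],0.4],[[0,0,0],[0,0,-0.147],0.4],[[0,0,0],[0,0,-0.147],0.4],[[0,0,0],[0,0,-0.147],0.4],[[0,0,0],[0,0,-0.145],0.4],[[0,0,0],[0,0,0],0.4],[[0,0,0],[0,0,0],0.4]]'; python3 plan.py .4703 -.0054 .1 2.484
```

```text
time_s: 16.05
tcp_pos: [0.4962, 0.2422, 0.0127]
ee_rot: [3.142, -0.0, 1.604]
wrist_force: [-0.5, 0.8, 0.8]
opening: 0.0116
finger_force: 30.0
time_s: 16.85
tcp_pos: [0.4979, 0.2427, 0.1051]
ee_rot: [3.137, -0.001, 1.604]
wrist_force: [0.1, -0.2, -0.5]
opening: 0.0392
finger_force: 0.0
time_s: 17.65
tcp_pos: [0.4956, 0.242, 0.1017]
ee_rot: [-3.14, -0.001, 2.48]
wrist_force: [-0.6, -0.0, 0.0]
opening: 0.065
finger_force: 0.0
turn wz -0.004 (rows>=1) shift cm [-13.12 -21.13   0.17] norm 24.9 t 17.6 f [-0.6 -0.   0. ] op 0.065
```

```bash
python3 -m pendant '[[[-1.64,-2.64,0],[0,0,0],0.4],[[-1.64,-2.64,0],[0,0,0],0.4],[[-1.64,-2.64,0],[0,0,0],0.4],[[-1.64,-2.64,0],[0,0,0],0.4],[[-1.64,-2.64,0],[0,0,0],0.4],[[-1.64,-2.64,0],[0,0,0],0.4],[[-1.64,-2.64,0],[0,0,0],0.4],[[-1.64,-2.64,0],[0,0,0],0.4]]'; python3 -m pendant '[[[0,0,0],[0,0,0],0.4],[[0,0,0],[0,0,0],0.4]]'; python3 plan.py .4703 -.0054 .008 2.484
python3 - <<'E'
from h import *
c=ctrl.camera("wrist"); cv2.imwrite("pics/w2.png",c["img"][:,:,::-1])
print(proj(c,[[.4703,-.0054,0],[.4703,-.0054,.03]]))
c=ctrl.camera("top"); crop(c["img"],70,135,200,150,4,"pics/cropL2.png")
E
```

```text
time_s: 18.45
tcp_pos: [0.4705, -0.0063, 0.1024]
ee_rot: [-3.142, -0.0, 2.48]
wrist_force: [0.1, -0.1, 0.5]
opening: 0.0649
finger_force: 0.0
time_s: 18.65
tcp_pos: [0.4707, -0.0055, 0.1024]
ee_rot: [3.141, -0.001, 2.479]
wrist_force: [0.8, 0.6, 0.3]
opening: 0.065
finger_force: 0.0
turn wz -0.005 (rows>=1) shift cm [ 0.04 -0.01  9.44] norm 9.4 t 18.6 f [0.8 0.6 0.3] op 0.065
[[259.01246478 191.01441674]
 [259.02926061 199.62883243]]
```

View pics/w2.png

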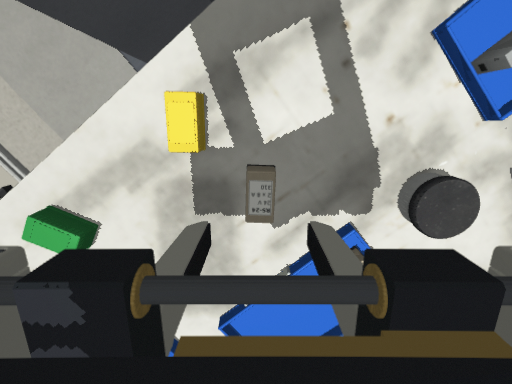

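View pics/cropL2.png

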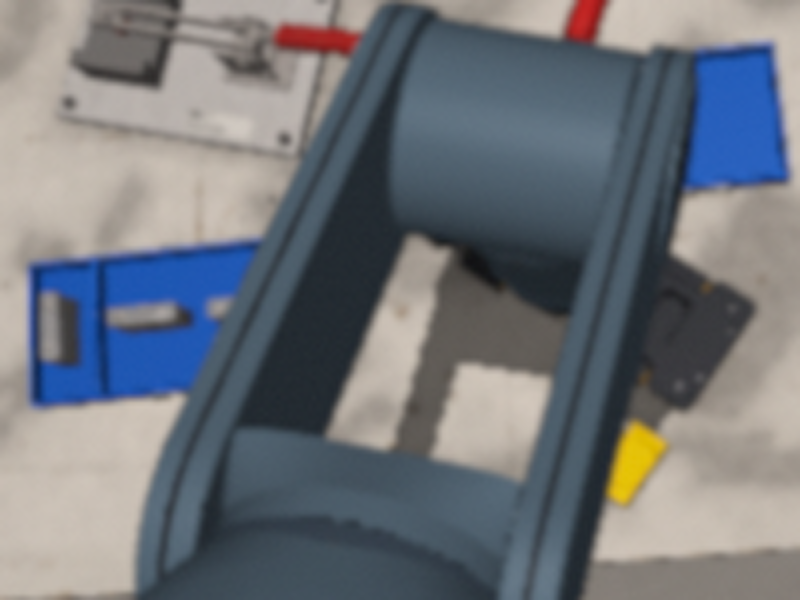

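The wrist view shows the relay at (260,194), on the projected spot (259,195). In the top crop, terminals stand in the left tray's bay at (147,316) and (~220,308). Grasping the relay.

```bash
python3 -m pendant '[[[0,0,2.5],[0,0,0],0.4],[[0,0,3],[0,0,0],0.4],[[0,0,2.3],[0,0,0],0.4],[[0,0,1],[0,0,0],0.4],[[0,0,0.6],[0,0,0],0.4],[[0,0,0],[0,0,0],0.4],[[0,0,0],[0,0,0],0.4]]' ; python3 -m pendant '[[[0,0,0],[0,0,0],-1],[[0,0,0],[0,0,0],-1],[[0,0,0],[0,0,0],-1],[[0,0,0],[0,0,0],-1],[[0,0,0],[0,0,0],-1],[[0,0,0],[0,0,0],-1]]'; python3 -m pendant '[[[0,0,-1],[0,0,0],-1],[[0,0,-3],[0,0,0],-1],[[0,0,-3],[0,0,0],-1],[[0,0,-2],[0,0,0],-1],[[0,0,0],[0,0,0],-1]]';  python3 -m pendant '[[[0,0,0],[0,0,0.144],-1],[[0,0,0],[0,0,0.144],-1],[[0,0,0],[0,0,0.144],-1],[[0,0,0],[0,0,0.144],-1],[[0,0,0],[0,0,0.144],-1],[[0,0,0],[0,0,0.144],-1],[[0,0,0],[0,0,0],-1],[[0,0,0],[0,0,0],-1]]'; python3 plan.py .6102 -.0351 .1 1.617
```

```text
time_s: 19.45
tcp_pos: [0.4716, -0.0051, 0.0094]
ee_rot: [3.141, 0.001, 2.484]
wrist_force: [0.3, 0.0, 0.5]
opening: 0.0652
finger_force: 0.0
time_s: 20.05
tcp_pos: [0.4709, -0.0052, 0.0088]
ee_rot: [3.142, 0.0, 2.484]
wrist_force: [-0.2, -0.4, 1.1]
opening: 0.0273
finger_force: 29.7
time_s: 20.55
tcp_pos: [0.4731, -0.0057, 0.1019]
ee_rot: [3.139, 0.006, 2.484]
wrist_force: [0.2, -0.9, -0.2]
opening: 0.028
finger_force: 29.7
time_s: 21.35
tcp_pos: [0.4703, -0.0051, 0.0981]
ee_rot: [-3.14, -0.0, 1.624]
wrist_force: [0.3, 1.1, -0.2]
opening: 0.0279
finger_force: 29.7
turn wz 0.007 (rows>=1) shift cm [-3.65 13.83 -0.19] norm 14.3 t 21.4 f [ 0.3  1.1 -0.2] op 0.028
```

Shift in 5 rows, then descend to z ≈ 0.0118.

```bash
python3 -m pendant '[[[-0.73,2.77,0],[0,0,0.007],-1],[[-0.73,2.77,0],[0,0,0],-1],[[-0.73,2.77,0],[0,0,0],-1],[[-0.73,2.77,0],[0,0,0],-1],[[-0.73,2.77,0],[0,0,0],-1],[[0,0,0],[0,0,0],-1],[[0,0,0],[0,0,0],-1]]'; python3 -m pendant '[[[0,0,2.5],[0,0,0],-1],[[0,0,2.5],[0,0,0],-1],[[0,0,1.8],[0,0,0],-1],[[0,0,0.9],[0,0,0],-1],[[0,0,0.5],[0,0,0],-1],[[0,0,0.2],[0,0,0],-1],[[0,0,0],[0,0,0],-1],[[0,0,0],[0,0,0],-1]]'; python3 -m pendant '[[[0,0,0],[0,0,0],-1],[[0,0,0],[0,0,0],-1]]'; python3 plan.py .6102 -.0351 .0118 1.617
```

```text
time_s: 22.05
tcp_pos: [0.6103, -0.0356, 0.0977]
ee_rot: [-3.14, -0.0, 1.615]
wrist_force: [-0.0, 0.4, -1.1]
opening: 0.0278
finger_force: 29.7
time_s: 22.85
tcp_pos: [0.6114, -0.0358, 0.0156]
ee_rot: [3.14, 0.0, 1.613]
wrist_force: [0.7, -0.5, -1.2]
opening: 0.0279
finger_force: 29.7
time_s: 23.05
tcp_pos: [0.6112, -0.0357, 0.0152]
ee_rot: [3.141, 0.0, 1.613]
wrist_force: [-0.0, -0.3, -0.3]
opening: 0.0282
finger_force: 29.7
turn wz -0.004 (rows>=1) shift cm [ 0.06 -0.1   0.34] norm 0.4 t 23.1 f [-0.  -0.3 -0.3] op 0.028
```

```bash
python3 -m pendant '[[[0,0,0.15],[0,0,0],-1],[[0,0,0.15],[0,0,0],-1],[[0,0,0],[0,0,0],-1],[[0,0,0],[0,0,0],-1],[[0,0,0],[0,0,0],-1]]'; python3 -m pendant '[[[0,0,0],[0,0,0],-0.1],[[0,0,0],[0,0,0],-0.1],[[0,0,0],[0,0,0],-0.1],[[0,0,-1.5],[0,0,0],-0.1],[[0,0,-3],[0,0,0],-0.1],[[0,0,-3],[0,0,0],-0.1],[[0,0,-1.5],[0,0,0],0.4],[[0,0,0],[0,0,0],0.4]]'; python3 -m pendant '[[[0,0,0],[0,0,0.133],0.4],[[0,0,0],[0,0,0.133],0.4],[[0,0,0],[0,0,0.133],0.4],[[0,0,0],[0,0,0.133],0.4],[[0,0,0],[0,0,0.133],0.4],[[0,0,0],[0,0,0],0.4],[[0,0,0],[0,0,0],0.4]]'; python3 plan.py .4314 -.3125 .1 .947
```

```text
time_s: 23.55
tcp_pos: [0.6109, -0.0356, 0.0118]
ee_rot: [3.141, 0.0, 1.613]
wrist_force: [-0.9, 0.7, 2.4]
opening: 0.0279
finger_force: 29.7
time_s: 24.35
tcp_pos: [0.6126, -0.036, 0.1043]
ee_rot: [3.136, 0.001, 1.613]
wrist_force: [0.1, -0.1, -0.0]
opening: 0.0533
finger_force: 0.0
time_s: 25.05
tcp_pos: [0.6102, -0.0355, 0.1005]
ee_rot: [-3.14, 0.001, 0.951]
wrist_force: [0.2, 0.9, 0.0]
opening: 0.0648
finger_force: 0.0
turn wz 0.004 (rows>=1) shift cm [-32.93   1.67   0.05] norm 33.0 t 25.1 f [0.2 0.9 0. ] op 0.065
```

```bash
python3 -m pendant '[[[-3,0.15,0],[0,0,0],0.4],[[-3,0.15,0],[0,0,0],0.4],[[-3,0.15,0],[0,0,0],0.4],[[-3,0.15,0],[0,0,0],0.4],[[-3,0.15,0],[0,0,0],0.4]]' >/dev/null; python3 -m pendant '[[[-3,0.15,0],[0,0,0],0.4],[[-3,0.15,0],[0,0,0],0.4],[[-3,0.15,0],[0,0,0],0.4],[[-3,0.15,0],[0,0,0],0.4],[[-3,0.15,0],[0,0,0],0.4],[[-2.93,0.15,0],[0,0,0],0.4],[[0,0,0],[0,0,0],0.4],[[0,0,0],[0,0,0],0.4]]'; python3 plan.py .4314 -.3125 .008 .947
python3 - <<'E'
from h import *
c=ctrl.camera("wrist"); cv2.imwrite("pics/w3.png",c["img"][:,:,::-1])
print(proj(c,[[.4314,-.3125,0],[.4314,-.3125,.03]]))
E
```

```text
time_s: 26.35
tcp_pos: [0.4317, -0.3128, 0.1013]
ee_rot: [-3.141, -0.001, 0.948]
wrist_force: [-0.4, 0.3, 0.2]
opening: 0.0652
finger_force: 0.0
turn wz 0.001 (rows>=1) shift cm [ 0.   -0.04  9.33] norm 9.3 t 26.4 f [-0.4  0.3  0.2] op 0.065
[[257.24698838 192.00195343]
 [257.04917675 200.81183887]]
```

View pics/w3.png

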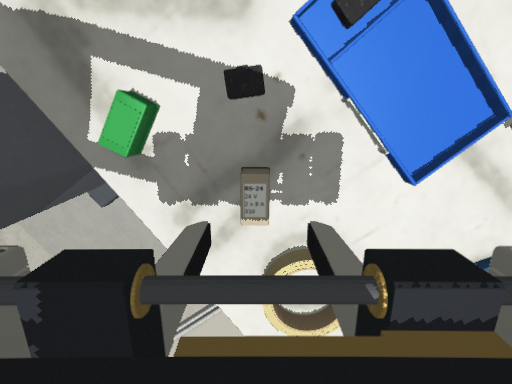

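The relay is at (256,196), on the projected spot, and the tape is clear of the fingers.

```bash
python3 -m pendant '[[[0,0,2.5],[0,0,0],0.4],[[0,0,3],[0,0,0],0.4],[[0,0,2.3],[0,0,0],0.4],[[0,0,1],[0,0,0],0.4],[[0,0,0.5],[0,0,0],0.4],[[0,0,0],[0,0,0],0.4],[[0,0,0],[0,0,0],0.4]]' ; python3 -m pendant '[[[0,0,0],[0,0,0],-1],[[0,0,0],[0,0,0],-1],[[0,0,0],[0,0,0],-1],[[0,0,0],[0,0,0],-1],[[0,0,0],[0,0,0],-1],[[0,0,0],[0,0,0],-1]]'; python3 -m pendant '[[[0,0,-1],[0,0,0],-1],[[0,0,-3],[0,0,0],-1],[[0,0,-3],[0,0,0],-1],[[0,0,-2],[0,0,0],-1],[[0,0,0],[0,0,0],-1]]';  python3 -m pendant '[[[0,0,0],[0,0,-0.134],-1],[[0,0,0],[0,0,-0.134],-1],[[0,0,0],[0,0,-0.134],-1],[[0,0,0],[0,0,-0.134],-1],[[0,0,0],[0,0,-0.134],-1],[[0,0,0],[0,0,0],-1],[[0,0,0],[0,0,0],-1]]'; python3 plan.py .6133 -.101 .1 1.617
```

```text
time_s: 27.1
tcp_pos: [0.4329, -0.3131, 0.0096]
ee_rot: [3.14, 0.0, 0.948]
wrist_force: [0.1, -0.3, -0.4]
opening: 0.0653
finger_force: 0.0
time_s: 27.7
tcp_pos: [0.432, -0.3127, 0.0087]
ee_rot: [-3.142, 0.0, 0.948]
wrist_force: [-0.8, 0.2, 0.9]
opening: 0.0281
finger_force: 30.0
time_s: 28.2
tcp_pos: [0.4338, -0.3144, 0.1022]
ee_rot: [3.135, 0.001, 0.948]
wrist_force: [-0.2, -0.5, -0.6]
opening: 0.0278
finger_force: 30.0
time_s: 28.9
tcp_pos: [0.4318, -0.3124, 0.098]
ee_rot: [-3.141, -0.001, 1.614]
wrist_force: [-0.1, -1.0, -0.5]
opening: 0.028
finger_force: 30.0
turn wz -0.003 (rows>=1) shift cm [20.27 19.11 -0.2 ] norm 27.9 t 28.9 f [-0.1 -1.  -0.5] op 0.028
```

```bash
python3 -m pendant '[[[2.53,2.39,0],[0,0,0],-1],[[2.53,2.39,0],[0,0,0],-1],[[2.53,2.39,0],[0,0,0],-1],[[2.53,2.39,0],[0,0,0],-1],[[2.53,2.39,0],[0,0,0],-1],[[2.53,2.39,0],[0,0,0],-1],[[2.53,2.39,0],[0,0,0],-1],[[2.53,2.39,0],[0,0,0],-1]]' >/dev/null; python3 -m pendant '[[[0,0,0],[0,0,0],-1],[[0,0,0],[0,0,0],-1]]';  python3 -m pendant '[[[0,0,2.5],[0,0,0],-1],[[0,0,2.5],[0,0,0],-1],[[0,0,1.8],[0,0,0],-1],[[0,0,0.9],[0,0,0],-1],[[0,0,0.5],[0,0,0],-1],[[0,0,0.2],[0,0,0],-1],[[0,0,0],[0,0,0],-1],[[0,0,0],[0,0,0],-1]]'; python3 -m pendant '[[[0,0,0],[0,0,0],-1],[[0,0,0],[0,0,0],-1]]'; python3 plan.py .6133 -.101 .0117 1.617
```

```text
time_s: 29.9
tcp_pos: [0.6134, -0.1008, 0.098]
ee_rot: [-3.14, -0.0, 1.618]
wrist_force: [-0.9, 0.1, 0.6]
opening: 0.0281
finger_force: 30.0
time_s: 30.7
tcp_pos: [0.6142, -0.1018, 0.0156]
ee_rot: [3.14, 0.001, 1.618]
wrist_force: [0.2, 0.6, -0.4]
opening: 0.0278
finger_force: 30.0
time_s: 30.9
tcp_pos: [0.6139, -0.1016, 0.0152]
ee_rot: [3.141, 0.0, 1.618]
wrist_force: [-0.4, -0.6, -0.2]
opening: 0.0277
finger_force: 30.0
turn wz 0.001 (rows>=1) shift cm [ 0.06 -0.06  0.35] norm 0.4 t 30.9 f [-0.4 -0.6 -0.2] op 0.028
```

```bash
python3 -m pendant '[[[0,0,0.15],[0,0,0],-1],[[0,0,0.15],[0,0,0],-1],[[0,0,0],[0,0,0],-1],[[0,0,0],[0,0,0],-1],[[0,0,0],[0,0,0],-1]]'; python3 -m pendant '[[[0,0,0],[0,0,0],-0.1],[[0,0,0],[0,0,0],-0.1],[[0,0,0],[0,0,0],-0.1],[[0,0,-1.5],[0,0,0],-0.1],[[0,0,-3],[0,0,0],-0.1],[[0,0,-3],[0,0,0],-0.1],[[0,0,-1.5],[0,0,0],0.2],[[0,0,0],[0,0,0],0.2]]'; python3 -m pendant '[[[0,0,0],[0,0,-0.142],0.2],[[0,0,0],[0,0,-0.142],0.2],[[0,0,0],[0,0,-0.142],0.2],[[0,0,0],[0,0,-0.142],0.2],[[0,0,0],[0,0,-0.142],0.2],[[0,0,0],[0,0,-0.142],0.2],[[0,0,0],[0,0,-0.142],0.2],[[0,0,0],[0,0,0],0.2]]'; python3 -m pendant '[[[0,0,0],[0,0,0],0.2]]' >/dev/null; python3 plan.py .4844 -.2219 .1 2.61
```

```text
time_s: 31.4
tcp_pos: [0.6137, -0.1015, 0.0118]
ee_rot: [3.141, 0.0, 1.618]
wrist_force: [-0.4, -0.0, 2.0]
opening: 0.028
finger_force: 30.0
time_s: 32.2
tcp_pos: [0.6157, -0.1022, 0.1057]
ee_rot: [3.135, 0.003, 1.618]
wrist_force: [0.4, 0.7, -0.3]
opening: 0.0528
finger_force: 0.0
time_s: 33.0
tcp_pos: [0.6129, -0.1014, 0.1008]
ee_rot: [-3.141, -0.002, 2.613]
wrist_force: [0.9, 0.3, -0.4]
opening: 0.056
finger_force: 0.0
turn wz -0.002 (rows>=1) shift cm [  4.99 -16.91   0.11] norm 17.6 t 33.1 f [-0.4  0.3  0.3] op 0.056
```

```bash
python3 -m pendant '[[[0.83,-2.82,0],[0,0,0],0.2],[[0.83,-2.82,0],[0,0,0],0.2],[[0.83,-2.82,0],[0,0,0],0.2],[[0.83,-2.82,0],[0,0,0],0.2],[[0.83,-2.82,0],[0,0,0],0.2],[[0.83,-2.82,0],[0,0,0],0.2],[[0,0,0],[0,0,0],0.2],[[0,0,0],[0,0,0],0.2]]'; python3 plan.py .4844 -.2219 .004 2.61
python3 - <<'E'
from h import *
c=ctrl.camera("wrist"); cv2.imwrite("pics/w4.png",c["img"][:,:,::-1])
print(proj(c,[[.4844,-.2219,0],[.4844,-.2219,.014]]))
E
```

```text
time_s: 33.9
tcp_pos: [0.485, -0.2226, 0.1017]
ee_rot: [3.141, 0.0, 2.608]
wrist_force: [0.8, 1.0, -0.2]
opening: 0.0554
finger_force: 0.0
turn wz -0.002 (rows>=1) shift cm [0.09 0.03 9.77] norm 9.8 t 33.9 f [ 0.8  1.  -0.2] op 0.055
[[259.5639118  190.77091162]
 [259.60462217 194.56378025]]
```

View pics/w4.png

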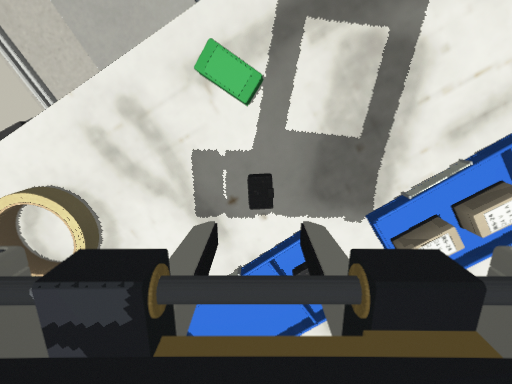

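The housing sits at (260,191), as projected, with its narrow side across the fingers.

```bash
python3 -m pendant '[[[0.05,0,2.5],[0,0,0],0.2],[[0,0,3],[0,0,0],0.2],[[0,0,2.4],[0,0,0],0.2],[[0,0,1],[0,0,0],0.2],[[0,0,0.6],[0,0,0],0.2],[[0,0,0.2],[0,0,0],0.2],[[0,0,0],[0,0,0],0.2],[[0,0,0],[0,0,0],0.2]]' ; python3 -m pendant '[[[0,0,0],[0,0,0],-1],[[0,0,0],[0,0,0],-1],[[0,0,0],[0,0,0],-1],[[0,0,0],[0,0,0],-1],[[0,0,0],[0,0,0],-1],[[0,0,0],[0,0,0],-1]]'; python3 -m pendant '[[[0,0,-1],[0,0,0],-1],[[0,0,-3],[0,0,0],-1],[[0,0,-3],[0,0,0],-1],[[0,0,-2],[0,0,0],-1],[[0,0,0],[0,0,0],-1]]';  python3 -m pendant '[[[0,0,0],[0,0,-0.124],-1],[[0,0,0],[0,0,-0.124],-1],[[0,0,0],[0,0,-0.124],-1],[[0,0,0],[0,0,-0.124],-1],[[0,0,0],[0,0,-0.124],-1],[[0,0,0],[0,0,0],-1],[[0,0,0],[0,0,0],-1]]'; python3 plan.py .6046 -.3186 .1 3.229
```

```text
time_s: 34.75
tcp_pos: [0.4854, -0.2226, 0.0056]
ee_rot: [-3.141, 0.002, 2.612]
wrist_force: [-0.1, -0.2, 0.3]
opening: 0.0559
finger_force: 0.0
time_s: 35.35
tcp_pos: [0.4847, -0.2222, 0.0048]
ee_rot: [-3.142, 0.0, 2.612]
wrist_force: [-0.6, 0.6, 1.3]
opening: 0.0238
finger_force: 30.0
time_s: 35.85
tcp_pos: [0.4866, -0.2235, 0.0982]
ee_rot: [-3.141, 0.007, 2.612]
wrist_force: [0.2, -0.3, -0.2]
opening: 0.0233
finger_force: 30.0
time_s: 36.55
tcp_pos: [0.4843, -0.2219, 0.094]
ee_rot: [3.141, -0.001, -3.055]
wrist_force: [-0.4, -0.5, 0.0]
opening: 0.0241
finger_force: 30.0
turn wz -0.001 (rows>=1) shift cm [-11.14 -10.69  -0.6 ] norm 15.5 t 36.5 f [-0.4 -0.5  0. ] op 0.024
```

```bash
python3 -m pendant '[[[-1.86,-1.78,0],[0,0,0],-1],[[-1.86,-1.78,0],[0,0,0],-1],[[-1.86,-1.78,0],[0,0,0],-1],[[-1.86,-1.78,0],[0,0,0],-1],[[-1.86,-1.78,0],[0,0,0],-1],[[-1.86,-1.78,0],[0,0,0],-1],[[0,0,0],[0,0,0],-1],[[0,0,0],[0,0,0],-1]]';  python3 -m pendant '[[[0,0,2.5],[0,0,0],-1],[[0,0,2.5],[0,0,0],-1],[[0,0,1.8],[0,0,0],-1],[[0,0,0.9],[0,0,0],-1],[[0,0,0.5],[0,0,0],-1],[[0,0,0],[0,0,0],-1],[[0,0,0],[0,0,0],-1],[[0,0,0],[0,0,0],-1]]'; python3 -m pendant '[[[0,0,0],[0,0,0],-1],[[0,0,0],[0,0,0],-1]]'; python3 plan.py .6046 -.3186 .0078 3.229
```

```text
time_s: 37.35
tcp_pos: [0.6048, -0.3181, 0.0936]
ee_rot: [3.14, -0.001, -3.053]
wrist_force: [-0.3, 0.0, -0.8]
opening: 0.0235
finger_force: 30.0
time_s: 38.15
tcp_pos: [0.606, -0.3189, 0.0139]
ee_rot: [-3.14, 0.002, -3.051]
wrist_force: [-0.3, -0.2, 0.7]
opening: 0.0235
finger_force: 30.0
time_s: 38.35
tcp_pos: [0.6057, -0.3186, 0.0132]
ee_rot: [-3.141, 0.001, -3.051]
wrist_force: [0.7, -0.5, 0.6]
opening: 0.0234
finger_force: 30.0
turn wz 0.003 (rows>=1) shift cm [0.11 0.01 0.54] norm 0.6 t 38.4 f [ 0.7 -0.5  0.6] op 0.023
```

```bash
python3 -m pendant '[[[0,0,0.2],[0,0,0],-1],[[0,0,0.2],[0,0,0],-1],[[0,0,0.1],[0,0,0],-1],[[0,0,0],[0,0,0],-1],[[0,0,0],[0,0,0],-1],[[0,0,0],[0,0,0],-1]]'; python3 -m pendant '[[[0,0,0],[0,0,0],-0.2],[[0,0,0],[0,0,0],-0.2],[[0,0,0],[0,0,0],-0.2],[[0,0,-1.5],[0,0,0],-0.2],[[0,0,-3],[0,0,0],-0.2],[[0,0,-4],[0,0,0],-0.2],[[0,0,-4],[0,0,0],-0.2],[[0,0,-2.5],[0,0,0],-0.2]]'; python3 -m pendant '[[[3,0,0],[0,0,0],0.2],[[3,0,0],[0,0,0],0.2],[[3,0,0],[0,0,0],0.2],[[3,0,0],[0,0,0],0.2],[[3,0,0],[0,0,0],0.2],[[3,0,0],[0,0,0],0.2],[[3,0,0],[0,0,0],0.2],[[3,0,0],[0,0,0],0.2]]'
python3 - <<'E'
from h import *
c=ctrl.camera("top"); crop(c["img"],70,125,320,160,2.5,"pics/end.png")
c=ctrl.camera("scene"); crop(c["img"],120,145,280,160,2.8,"pics/ends.png")
E
```

```text
time_s: 38.95
tcp_pos: [0.6053, -0.3184, 0.0078]
ee_rot: [3.141, -0.0, -3.051]
wrist_force: [-1.0, 0.4, 3.2]
opening: 0.0235
finger_force: 30.0
time_s: 39.75
tcp_pos: [0.6066, -0.3193, 0.1627]
ee_rot: [-3.138, 0.004, -3.051]
wrist_force: [0.5, -0.7, -0.3]
opening: 0.0374
finger_force: 0.0
time_s: 40.55
tcp_pos: [0.3654, -0.3403, 0.1589]
ee_rot: [-3.14, 0.001, -3.051]
wrist_force: [0.3, -0.3, -0.2]
opening: 0.0563
finger_force: 0.0
```

View pics/end.png

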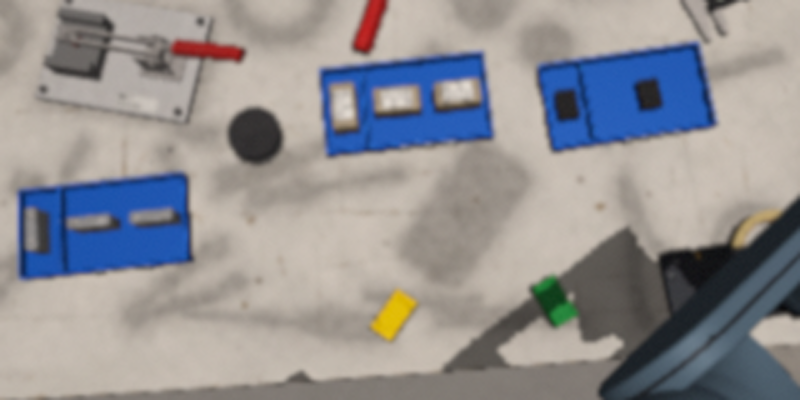

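View pics/ends.png

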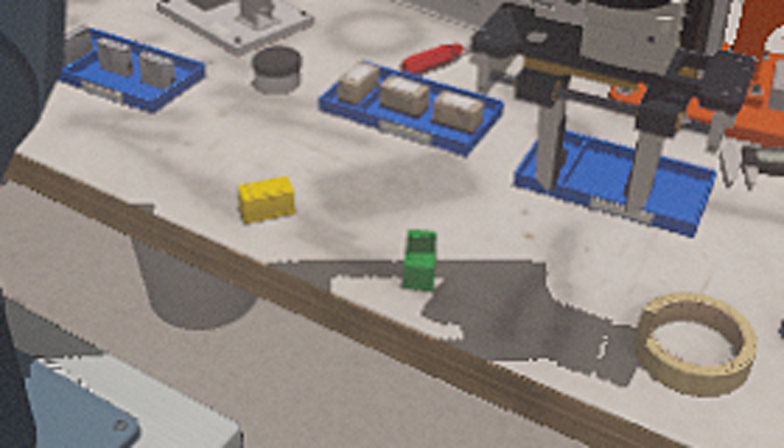

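The terminals at (92,221) and (153,217) stand upright in their bay. The relays at (397,99) and (457,93) lie flat in theirs, and the housing is at (648,95) in its own. The pot, tape and look-alikes haven't moved. Handing in.

```bash
python3 -c "
from station import ctrl
print(ctrl.job_done())"
```

```text
the job is handed in; nothing more can be done
None
```

All five parts are in the large bays of their matching trays, the right way up; the flux pot, the tape and the look-alikes were not disturbed, and I handed the job in at about 41 s of the 106 s allowed (no verdict was returned).

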